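Clamp a notebook in the spine press by four lever clicks and hold

TASK

Take the blue notebook out of the desk sorter, stand it upright in the open slot of the spine press, midway along the jaws, and let go of it. Then take the red-knobbed ratchet lever and advance it four clicks from its rest, counting the clicks by feel, never on into a fifth, so that the jaws clamp the notebook. The lever springs back if let go, so finish while still holding it there at the fourth click; leave the other things on the desk where they are.

Things in the scene. Friction and masses are not known exactly. Their poses are not given: they have to be found in the camera images.
- blue_book: The blue hardcover notebook, a rigid block 80 mm (its x) x 22 mm thick (its y) x 110 mm tall (z), about 0.15 kg, standing upright in one of the sorter's three slots, spine up. Origin: centre of its underside; z up. Its top 70 mm stand free above the slot walls. Grip it across the 22 mm thickness from above.
- green_book: Green notebook of the same size, in another slot of the sorter. Leave alone.
- grey_book: Grey notebook of the same size, in another slot of the sorter. Leave alone.
- sorter: Dark steel desk sorter fixed to the desk, 100 mm (x) x 230 mm (y). Three slots at y = -80, 0, +80 mm, each 26 mm wide, floor 6 mm and walls 46 mm above the desk. The notebooks stand with their thickness along the sorter's y; which slot holds the blue one varies. Origin: centre of its underside.
- press: Grey and white spine press fixed to the desk. Origin: desk height, under mid-slot. Slot 100 mm long along its x, floor 15 mm up; jaws (tops 60 mm up) face each other along its y: fixed aluminium jaw's face at y = +17 mm, black moving jaw's at y = -17 mm with the lever at rest. At y -70 to -160 mm is a white gearbox, 60 mm high, carrying a toothed wheel and the lever.
- slot (a point): Middle of the slot's floor, 15 mm above the desk, midway between the open jaws; axes as the press.
- jaw_pad: Black moving jaw, 100 x 12 x 42 mm, origin at its centre. It moves towards the fixed jaw 4.2 mm per click as the lever advances, meets a 22 mm notebook at nearly three clicks (pushing it first against the fixed jaw) and then squeezes it through a spring (about 7 N at four clicks).
- lever (a joint): Ratchet lever angle, rad; 0 at rest on its stop, growing counter-clockwise from above about the vertical axis at lever_axis; end stop 1.44. Notches every 0.262 (15 deg), the fourth at 1.047. Resistance jumps up on leaving a notch, eases past the crest midway (the click) and is lowest entering the next notch. A return spring stronger than the notches drives it to 0 when let go.
- lever_axis (a point): Point on the lever's vertical axis, 92 mm above the desk; in the press's frame at x = 0, y = -115 mm.
- grip (a point): Middle of the lever's red knob, an upright cylinder 22 mm in diameter and 50 mm tall, 90 to 140 mm above the desk, on a 110 mm radius about the axis (29 mm per click); moves with the lever. At angle 0 it lies along the press's -x from the axis. The arm below it is a dark bar 18 mm wide, top 90 mm up. Force needed at the knob: 3 to 17 N, swinging by 5 to 10 N in each click.
- mug: White mug, 80 mm across, 90 mm tall, origin under its centre. Leave alone.
- stapler: Grey and black stapler, 130 mm long, 46 mm tall, origin under its centre. Leave alone.
- tape: Black tape dispenser, 140 mm long, 78 mm tall, origin under its centre. Leave alone.
- mouse: Black computer mouse on a green mat, 100 mm long, 30 mm tall. Leave alone.
- calculator: Grey desk calculator, 130 x 75 x 17 mm. Leave alone.
There are look-alikes about, which are no part of the job. Of the things shaped like the blue_book, the blue one is meant.

How it is judged:
On the way, in this order (a step that is already met when the one before it is completed fails the run):
1. the blue notebook stands in the slot, let go, with the lever still at rest (z of blue_book in the frame of press below 0.022 m and x of blue_book in the frame of press between -0.02 and 0.02 m and y of blue_book in the frame of press between -0.012 and 0.012 m and angle between blue_book's own z axis and vertical below 0.2 rad and contact force between the fingers and blue_book below 0.05 N and value of joint lever below 0.08 rad), for 0.2 s.
2. the lever has passed its second click with the notebook in the slot (z of blue_book in the frame of press below 0.022 m and x of blue_book in the frame of press between -0.02 and 0.02 m and y of blue_book in the frame of press between -0.012 and 0.012 m and angle between blue_book's own z axis and vertical below 0.2 rad and value of joint lever above 0.418879 rad), for 0.02 s.
3. the lever is held at its fourth click and the jaws clamp the notebook (z of blue_book in the frame of press below 0.022 m and x of blue_book in the frame of press between -0.02 and 0.02 m and y of blue_book in the frame of press between -0.012 and 0.012 m and angle between blue_book's own z axis and vertical below 0.2 rad and value of joint lever between 0.942478 and 1.16501 rad and contact force between jaw_pad and blue_book above 2 N and contact force between the fingers and lever above 1 N), for 0.3 s.
At the end, for the whole second after the job is handed in: Blue notebook upright on the slot floor (tilt < 0.2 rad, within 20 mm of mid-jaw), squeezed by the moving jaw with > 2 N, not touched by the fingers; lever still, past its 4th and before its 5th click (0.942 to 1.165 rad), held by the fingers with > 1 N (all of step 3 and velocity of joint lever between -0.1 and 0.1 rad/s and contact force between the fingers and blue_book below 0.05 N); the arm keeps its last pose, push and grip.
It fails at once if the lever goes on into a fifth click (value of joint lever above 1.19119 rad).
It fails at once if another thing on the desk is disturbed (distance of any of green_book, grey_book, mug, stapler, tape, mouse, calculator from where it was at the start of the episode above 0.03 m).
It also fails if it takes over 72 s, if anything falls off the work surface, if the arm or the gripper's body presses on something with over 40 N, if the wrist force passes 120 N, or if a joint passes its speed limit or range.

ROBOT

A 6-joint arm with a two-finger parallel gripper is mounted at the origin on the work surface. World frame = base frame: x ahead of the robot, y to its left, z up, the work surface at z = 0. Lengths are in m, angles in rad, forces in N, time in s.
With the tool pointing down it reaches from about 0.275 to 0.75 m from the base axis. Payload 10.2 kg.
Tool frame: the origin (TCP) lies at the very end of the fingers, on their centre line; the grasp point (between the pads) lies 19 mm behind it; x points along the fingers, y is the direction in which the jaws open and shut, and the axes are right-handed (so a half turn about x gives the same grasp; the last joint's range is limited). The gripper opens to 85 mm and grips with 20 to 120 N. Pads are 22 mm wide; open, the fingers measure 114 mm over their backs; the gripper's body (76 mm by 85 mm) begins 54 mm behind the grasp point. The pads swing forward as they close: fully open they stand 13 mm farther back than shut.
Start: joints at [-1.572, 0.313, 1.498, -0, 1.331, -0.223], TCP at [0.115, -0.512, 0.231] pointing down, gripper open.
Joint ranges: [-2.94, 2.94], [-0.97, 2.17], [0.19, 2.56], [-1.23, 4.37], [0.02, 3.11], [-2.88, 2.88]. Speed limits (rad/s): [2.39, 2.39, 3.01, 3.14, 3.14, 3.14].

INTERFACE

Orientations are given as a unit quaternion [w, x, y, z].
In Python, from rig import r gives the robot as it stands.
- The arm moves only by the tool drive_tool, never from a script. Its argument "deltas" is a list of rows, each a list of 6 numbers: the shift along the tool's x, y, z in mm, then the turn, a rotation vector about the tool's x, y, z in rad. In form: [[tx, ty, tz, wx, wy, wz], ...]. A call has 1 to 5 rows; each row is the pose to reach, as a shift and turn from the pose measured when the call began, along the tool's axes at that moment; what a row does not reach only later rows make up. A row lasts 1/12 s, in which the tool goes at most 41.7 mm and 7.16 degrees, less where a joint would pass 70% of its speed; a pose out of reach is approached as far as the arm can. A call with a gripper value outside its range is refused whole. "jaw" is the gripper's target within -1 to 1 (shut at 1, half-way at 0, fully open at -1), set as the call begins (left out, the last holds). The fingers move at their own pace and stop on an object; "newtons" is the grip in N (left out, the last holds). Time passes only in rows, so rows that repeat a pose let the fingers close. It gives the time, the measured TCP pose, the force and the opening at its end, in the units of the state.
- r.read_state(): the state, without advancing time (a new reading comes with each control period).
- r.camera(name): name is "side" or "top" or "wrist"; returns the picture (384x512x3 uint8, blue, green, red); there is no depth.
- r.camera_info(name): a dict with "camera_matrix" (3x3 intrinsics, pixels), "pose" (4x4, takes a point from camera to world coordinates); the wrist camera has in their place "hand_eye" (4x4, takes a point from camera to tool coordinates, whose origin is the TCP and whose axes are the tool frame's). Camera axes: x right, y up, looking along -z (the intrinsics and any distortion apply to the point x, -y, -z); pixel columns grow to the right and rows downward; lengths in m; the calibration is good to about 2 mm. A picture is of the moment at which its call begins: read the wrist's pose just before it. camera_info takes no time and is no camera call.
- r.job_done(): hands the job in, once; it reports no verdict.
The state is a dict: "clock": time; "qpos": joint angles; "dq": joint speeds; "effort": joint torques, N m; "ee_pos": TCP position; "tcp_rot": TCP orientation; "wrist_force": force on the tool from outside, world axes, zero at the start; "torque": the same for the moment, N m; "grip_width": finger opening in m.
Only numpy, scipy, OpenCV 4.12 (cv2) and the standard library are available. Lean on these libraries where they do the work, as an engineer would, in place of code of your own. Each camera call takes 0.05 s, during which the arm holds its last target.

## Working session

There is one attempt and no reset: what is moved stays moved. The work goes in short steps, Python scripts to look and compute and a tool call to move; the robot and the scene stay as the last step left them, time stands still between calls to the robot, and variables do not carry over. Pictures are saved under pics/ and viewed, and the job is handed in when it is done.

Besides the shell and the picture viewer there is one more tool, called after ">>>" as name(argument=value, ...), one argument or row to a line, values as JSON. drive_tool: Moves the arm, as the interface text tells. Its arguments: {"type":"object","properties":{"deltas":{"type":"array"},"jaw":{"type":"number"},"newtons":{"type":"number"}},"required":["deltas"]}

```bash
ls; mkdir -p pics; python3 - <<'E'
from rig import r
import cv2, numpy as np
np.set_printoptions(precision=4,suppress=True)
s=r.read_state(); print(s)
for n in ["side","top","wrist"]:
    i=r.camera_info(n); print(n,i)
for n in ["side","top"]:
    cv2.imwrite(f"pics/{n}0.png",r.camera(n))
E
```

```text
pics
{'clock': 0.0, 'qpos': array([-1.5724,  0.3134,  1.4984,  0.    ,  1.331 , -0.2234]), 'dq': array([ 0.    ,  0.0008, -0.0017, -0.0001,  0.0022, -0.0014]), 'effort': array([ -0.0005, -41.2267, -25.9749,  -0.0002,   0.0041,   0.    ]), 'ee_pos': array([ 0.1155, -0.5119,  0.2307]), 'tcp_rot': array([ 0.0778,  0.7028,  0.0787, -0.7027]), 'wrist_force': array([-0.6255, -0.4092,  0.4673]), 'torque': array([-0.0021, -0.042 , -0.0251]), 'grip_width': 0.0854605699791031}
side {'camera_matrix': array([[390.5565,   0.    , 259.5888],
       [  0.    , 390.5565, 191.6459],
       [  0.    ,   0.    ,   1.    ]]), 'pose': array([[-0.9976,  0.0419, -0.0543,  0.4538],
       [-0.0686, -0.6364,  0.7683,  0.8087],
       [-0.0024,  0.7702,  0.6378,  0.8359],
       [ 0.    ,  0.    ,  0.    ,  1.    ]])}
top {'camera_matrix': array([[482.0335,   0.    , 260.8943],
       [  0.    , 482.0335, 189.0803],
       [  0.    ,   0.    ,   1.    ]]), 'pose': array([[ 0.017 ,  0.9869, -0.1605,  0.25  ],
       [-0.9997,  0.0192,  0.0124, -0.0512],
       [ 0.0153,  0.1602,  0.987 ,  1.6702],
       [ 0.    ,  0.    ,  0.    ,  1.    ]])}
wrist {'camera_matrix': array([[289.5137,   0.    , 255.6267],
       [  0.    , 289.5137, 193.7862],
       [  0.    ,   0.    ,   1.    ]]), 'hand_eye': array([[-0.0001,  0.2898, -0.9571, -0.1442],
       [ 1.    , -0.0002, -0.0002,  0.0006],
       [-0.0002, -0.9571, -0.2898, -0.0742],
       [ 0.    ,  0.    ,  0.    ,  1.    ]])}
```

View pics/side0.png

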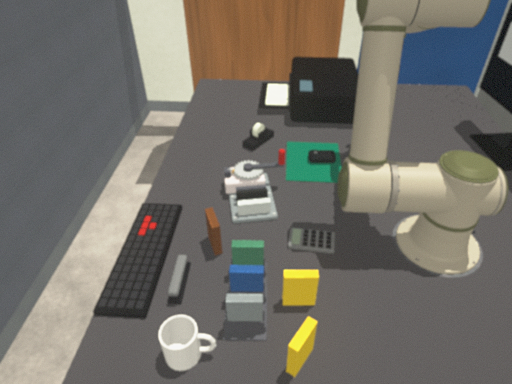

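View pics/top0.png

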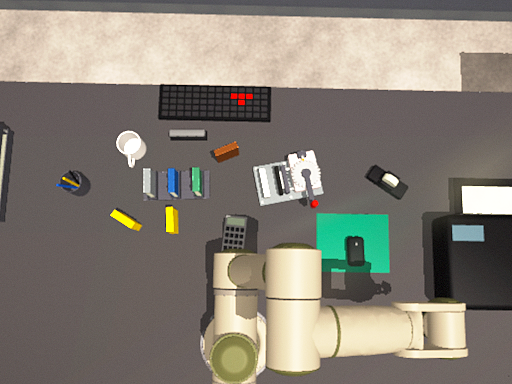

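```bash
cat > h.py <<'E'
import cv2, numpy as np
from scipy.spatial.transform import Rotation as R
np.set_printoptions(precision=4,suppress=True)
def ray(info,uv,pose=None):
    K=info["camera_matrix"]; P=info["pose"] if pose is None else pose
    d=np.linalg.inv(K)@np.array([uv[0],uv[1],1.]); d=d*[1,-1,-1]
    return P[:3,3], P[:3,:3]@d
def plane(info,uv,z,pose=None):
    o,d=ray(info,uv,pose); return o+d*(z-o[2])/d[2]
def proj(info,p,pose=None):
    P=info["pose"] if pose is None else pose
    c=P[:3,:3].T@(np.asarray(p)-P[:3,3]); c=c*[1,-1,-1]; q=info["camera_matrix"]@c; return q[:2]/q[2]
def tcp(s):
    q=s["tcp_rot"]; T=np.eye(4); T[:3,:3]=R.from_quat([q[1],q[2],q[3],q[0]]).as_matrix(); T[:3,3]=s["ee_pos"]; return T
E
python3 - <<'E'
import cv2
a=cv2.imread("pics/top0.png"); 
cv2.imwrite("pics/topc.png",cv2.resize(a[130:230,110:350],None,fx=3.3,fy=3.3,interpolation=cv2.INTER_CUBIC))
b=cv2.imread("pics/side0.png"); 
cv2.imwrite("pics/sidec.png",cv2.resize(b[120:350,190:350],None,fx=2.6,fy=2.6,interpolation=cv2.INTER_CUBIC))
E
```

```text
(no output)
```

View pics/topc.png

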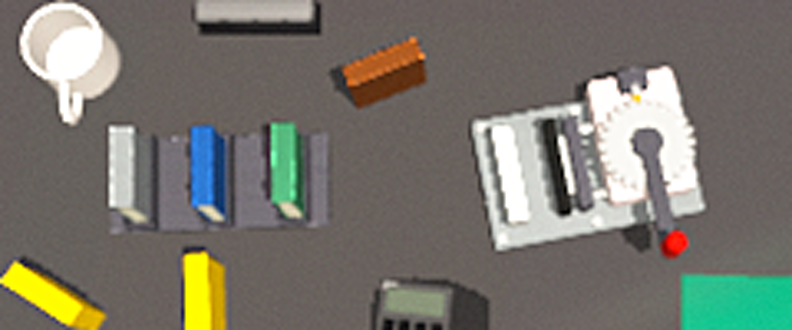

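View pics/sidec.png

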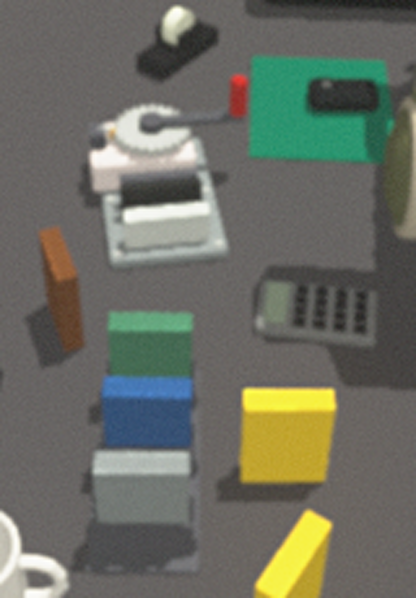

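```bash
python3 - <<'E'
from h import *
from rig import r
T=r.camera_info("top"); S=r.camera_info("side")
a=cv2.imread("pics/top0.png"); b=cv2.imread("pics/side0.png")
def blob(img,m,roi):
    x0,y0,x1,y1=roi; z=np.zeros(m.shape,np.uint8); z[y0:y1,x0:x1]=m[y0:y1,x0:x1]
    n,l,st,c=cv2.connectedComponentsWithStats(z); k=1+np.argmax(st[1:,4]); pts=np.argwhere(l==k)[:,::-1].astype(np.float32)
    return pts, cv2.minAreaRect(pts), st[k]
ai=a.astype(int); bi=b.astype(int)
m=((ai[...,0]>ai[...,2]+50)&(ai[...,0]>ai[...,1]+25)).astype(np.uint8)
p,rc,st=blob(a,m,(150,150,200,215)); print("blue top",rc,st)
print([plane(T,c,0.116) for c in cv2.boxPoints(rc)], plane(T,rc[0],.116))
m=((ai[...,2]>120)&(ai[...,1]<60)).astype(np.uint8)
p,rc,st=blob(a,m,(300,190,330,215)); print("knob top",p.mean(0),st); print(plane(T,p.mean(0),.135))
m=((bi[...,2]>100)&(bi[...,1]<60)).astype(np.uint8)
ps,rcs,st=blob(b,m,(270,140,300,175)); print("knob side",ps.mean(0),st)
o1,d1=ray(T,p.mean(0)); o2,d2=ray(S,ps.mean(0))
A=np.c_[d1,-d2]; t=np.linalg.lstsq(A,o2-o1,rcond=None)[0]; print("tri",o1+d1*t[0],o2+d2*t[1])
# fixed jaw top
m=((ai.min(2)>200)).astype(np.uint8)
p,rc,st=blob(a,m,(252,160,275,205)); print("fixedjaw",rc,st,[plane(T,c,.06) for c in cv2.boxPoints(rc)])
print("hub", plane(T,(110+648/3.3,130+142/3.3),.1))
for n,c in dict(pl1=(472,122),pl2=(497,250),pl3=(706,212)).items(): print(n,plane(T,(110+c[0]/3.3,130+c[1]/3.3),.01))
for n,c in dict(s1=(108,137),s2=(108,233),s3=(328,228),s4=(328,133)).items(): print(n,plane(T,(110+c[0]/3.3,130+c[1]/3.3),.04))
E
```

```text
blue top ((172.5, 181.0), (26.0, 9.0), 90.0) [168 168  10  27 239]
[array([0.5668, 0.2352, 0.116 ]), array([0.5674, 0.2057, 0.116 ]), array([0.4812, 0.2018, 0.116 ]), array([0.4806, 0.231 , 0.116 ])] [0.5238 0.2184 0.116 ]
knob top [313.6087 203.6087] [310 200   8   8  46]
[ 0.4556 -0.2409  0.135 ]
knob side [281.1147 157.1639] [279 150   5  14  61]
tri [ 0.4587 -0.2437  0.1121] [ 0.4577 -0.2436  0.1119]
fixedjaw ((266.47998046875, 183.86000061035156), (38.325191497802734, 20.50609588623047), 81.8698959350586) [254 164  21  41 498] [array([ 0.5899, -0.0453,  0.06  ]), array([ 0.6014, -0.1144,  0.06  ]), array([ 0.471 , -0.1344,  0.06  ]), array([ 0.4599, -0.0661,  0.06  ])]
hub [ 0.5623 -0.2211  0.1   ]
pl1 [ 0.5981 -0.0431  0.01  ]
pl2 [ 0.4613 -0.0721  0.01  ]
pl3 [ 0.506  -0.2924  0.01  ]
s1 [0.5683 0.3351 0.04  ]
s2 [0.4675 0.3294 0.04  ]
s3 [0.4771 0.1033 0.04  ]
s4 [0.5771 0.1067 0.04  ]
```

```bash
python3 - <<'E'
from h import *
from rig import r
s=r.read_state(); T=tcp(s); print(T)
E
```

```text
[[-0.      0.22   -0.9755  0.1155]
 [ 0.0011 -0.9755 -0.22   -0.5119]
 [-1.     -0.0011 -0.0002  0.2308]
 [ 0.      0.      0.      1.    ]]
```

>>> drive_tool(
  deltas=[
    [0,-623,-556,0.17,0,0],
    [0,-623,-556,0.17,0,0],
    [0,-623,-556,0.17,0,0],
    [0,-623,-556,0.17,0,0],
    [0,-623,-556,0.17,0,0],
  ],
  jaw=-1,
)

```text
clock: 0.52
ee_pos: [0.217, -0.328, 0.231]
tcp_rot: [-0.017, -0.707, -0.019, 0.707]
wrist_force: [0.6, -0.6, -0.3]
grip_width: 0.0857
```

>>> drive_tool(
  deltas=[
    [0,-530,-330,0,0,0],
    [0,-530,-330,0,0,0],
    [0,-530,-330,0,0,0],
    [0,-530,-330,0,0,0],
    [0,-530,-330,0,0,0],
  ],
)

```text
clock: 0.93
ee_pos: [0.3176, -0.1456, 0.2316]
tcp_rot: [0.017, 0.707, 0.018, -0.707]
wrist_force: [1.0, 0.2, -0.9]
grip_width: 0.0853
```

>>> drive_tool(
  deltas=[
    [0,-350,-218,0,0,0],
    [0,-350,-218,0,0,0],
    [0,-350,-218,0,0,0],
    [0,-350,-218,0,0,0],
    [0,-350,-218,0,0,0],
  ],
)

```text
clock: 1.35
ee_pos: [0.4185, 0.037, 0.2318]
tcp_rot: [0.017, 0.707, 0.018, -0.707]
wrist_force: [1.9, -1.3, -0.1]
grip_width: 0.0856
```

>>> drive_tool(
  deltas=[
    [0,-176,-109,0,0,0],
    [0,-176,-109,0,0,0],
    [0,-176,-109,0,0,0],
    [0,-176,-109,0,0,0],
    [0,-176,-109,0,0,0],
  ],
  jaw=0,
)

```text
clock: 1.77
ee_pos: [0.5183, 0.2198, 0.2317]
tcp_rot: [-0.018, -0.707, -0.019, 0.707]
wrist_force: [0.6, -0.9, 1.6]
grip_width: 0.0429
```

>>> drive_tool(
  deltas=[
    [0,0,0,0,0,0],
    [0,0,0,0,0,0],
  ],
)

```text
clock: 1.93
ee_pos: [0.5182, 0.2213, 0.2304]
tcp_rot: [-0.019, -0.706, -0.019, 0.708]
wrist_force: [-0.1, -0.2, -0.0]
grip_width: 0.043
```

```bash
python3 - <<'E'
from h import *
from rig import r
s=r.read_state(); print(s["ee_pos"],s["grip_width"],s["qpos"])
np.save("p1.npy",tcp(s))
cv2.imwrite("pics/w1.png",r.camera("wrist"))
E
```

```text
[0.5182 0.2213 0.2304] 0.042961242505574086 [0.1952 0.3998 1.3781 0.0012 1.3659 1.7116]
```

View pics/w1.png

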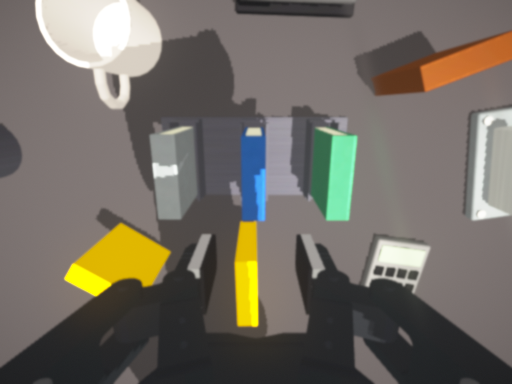

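```bash
python3 - <<'E'
from h import *
from rig import r
W=r.camera_info("wrist"); P=np.load("p1.npy")@W["hand_eye"]
a=cv2.imread("pics/w1.png").astype(int)
m=((a[...,0]>a[...,2]+50)&(a[...,0]>a[...,1]+25)).astype(np.uint8)
m[:, :200]=0; m[:,320:]=0
ys,xs=np.nonzero(m); print(xs.min(),xs.max(),ys.min(),ys.max())
for y in range(ys.min(),ys.max()+1,8): 
    q=xs[ys==y]; print(y,q.min(),q.max())
cv2.imwrite("pics/w1c.png",cv2.resize(a[110:235,140:370].astype(np.uint8),None,fx=3.4,fy=3.4,interpolation=cv2.INTER_CUBIC))
for c in [(242,138),(265,138),(242,220),(265,220)]: print(plane(W,c,.116,P))
E
```

```text
241 265 128 221
128 245 262
136 241 265
144 241 265
152 241 265
160 241 265
168 241 265
176 241 265
184 241 265
192 242 265
200 242 265
208 242 265
216 242 265
[0.5646 0.2354 0.116 ]
[0.5657 0.2152 0.116 ]
[0.487  0.2322 0.116 ]
[0.4882 0.2102 0.116 ]
```

View pics/w1c.png

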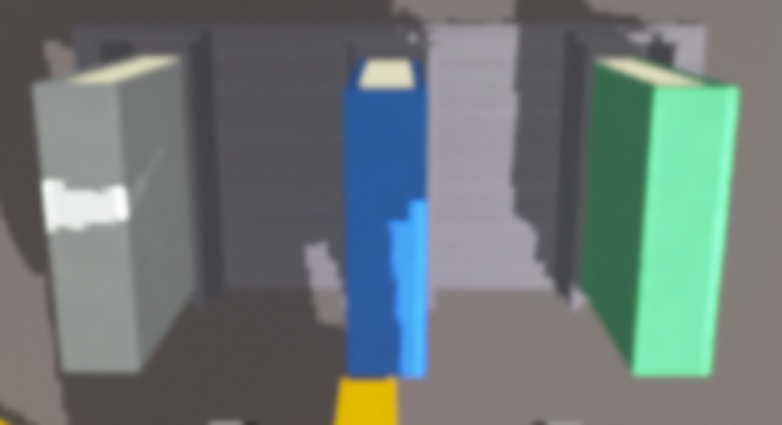

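>>> drive_tool(
  deltas=[
    [0,-1.5,-9,0,0,0],
    [40,-1.5,-9,0,0,0],
    [80,-1.5,-9,0,0,0],
    [120,-1.5,-9,0,0,0],
    [150,-1.5,-9,0,0,0],
  ],
)

```text
clock: 2.4
ee_pos: [0.5251, 0.2203, 0.0784]
tcp_rot: [-0.018, -0.705, -0.018, 0.708]
wrist_force: [0.4, 0.3, -1.1]
grip_width: 0.0427
```

```bash
python3 - <<'E'
from h import *
from rig import r
s=r.read_state(); print(s["ee_pos"],s["grip_width"],s["wrist_force"])
np.save("p2.npy",tcp(s)); cv2.imwrite("pics/w2.png",r.camera("wrist"))
E
```

```text
[0.5251 0.2203 0.0784] 0.042655521498318756 [ 0.4214  0.3276 -1.0815]
```

View pics/w2.png

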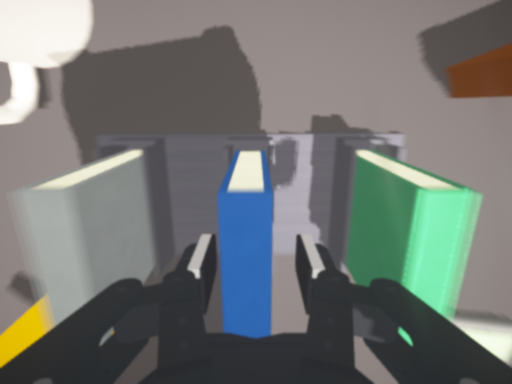

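>>> drive_tool(
  deltas=[
    [4,-3,-2,0,0,0],
    [8,-3,-2,0,0,0],
    [8,-3,-2,0,0,0],
  ],
)

```text
clock: 2.7
ee_pos: [0.525, 0.2225, 0.0665]
tcp_rot: [-0.018, -0.703, -0.017, 0.711]
wrist_force: [-0.2, 1.0, 0.2]
grip_width: 0.0426
```

>>> drive_tool(
  deltas=[
    [0,0,0,0,0,0],
    [0,0,0,0,0,0],
    [0,0,0,0,0,0],
    [0,0,0,0,0,0],
    [0,0,0,0,0,0],
  ],
  jaw=1,
  newtons=40,
)

```text
clock: 3.12
ee_pos: [0.5259, 0.2226, 0.0682]
tcp_rot: [-0.018, -0.704, -0.017, 0.71]
wrist_force: [-0.5, -1.1, 7.6]
grip_width: 0.0212
```

>>> drive_tool(
  deltas=[
    [-15,0,0,0,0,0],
    [-50,0,0,0,0,0],
    [-90,0,0,0,0,0],
    [-130,0,0,0,0,0],
    [-150,0,0,0,0,0],
  ],
)

```text
clock: 3.53
ee_pos: [0.5281, 0.2231, 0.2239]
tcp_rot: [-0.018, -0.707, -0.018, 0.707]
wrist_force: [1.0, 0.1, -0.2]
grip_width: 0.0216
```

```bash
python3 - <<'E'
from h import *
from rig import r
s=r.read_state(); print(s["ee_pos"],s["grip_width"],s["wrist_force"]); print(tcp(s))
np.save("p3.npy",tcp(s)); cv2.imwrite("pics/w3.png",r.camera("wrist")); 
E
```

```text
[0.5281 0.2231 0.2239] 0.021556401654675518 [ 0.9984  0.1    -0.2389]
[[-0.001   0.0504 -0.9987  0.5281]
 [ 0.0003 -0.9987 -0.0504  0.2231]
 [-1.     -0.0003  0.0009  0.2239]
 [ 0.      0.      0.      1.    ]]
```

View pics/w3.png

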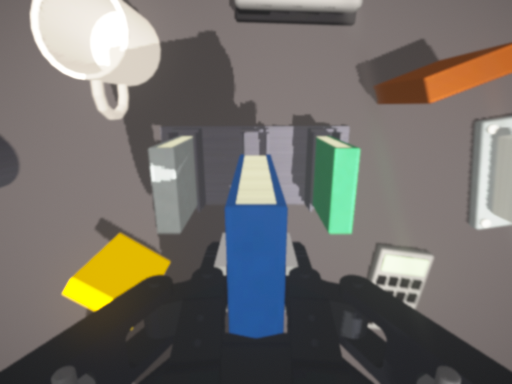

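>>> drive_tool(
  deltas=[
    [0,319,84,-0.16,0,0],
    [0,319,84,-0.16,0,0],
    [0,319,84,-0.16,0,0],
    [0,319,84,-0.16,0,0],
    [0,319,84,-0.16,0,0],
  ],
)

```text
clock: 4.0
ee_pos: [0.485, 0.0197, 0.2231]
tcp_rot: [0.074, 0.704, 0.075, -0.702]
wrist_force: [0.8, -0.8, -0.6]
grip_width: 0.0215
```

>>> drive_tool(
  deltas=[
    [0,112,50,0,0,0],
    [0,112,50,0,0,0],
    [0,112,50,0,0,0],
    [0,112,50,0,0,0],
    [0,112,50,0,0,0],
  ],
)

```text
clock: 4.42
ee_pos: [0.4591, -0.1019, 0.2229]
tcp_rot: [0.073, 0.705, 0.073, -0.702]
wrist_force: [-0.9, 0.3, -1.4]
grip_width: 0.022
```

```bash
python3 - <<'E'
from h import *
from rig import r
s=r.read_state(); print(s["ee_pos"],s["grip_width"],s["wrist_force"],s["dq"]); print(tcp(s))
np.save("p4.npy",tcp(s)); cv2.imwrite("pics/w4.png",r.camera("wrist")); 
W=r.camera_info("wrist"); P=np.load("p3.npy")@W["hand_eye"]
for c in [(228,205),(285,205),(230,333),(284,333)]: print((plane(W,c,.2724,P)-np.load("p3.npy")[:3,3]))
E
```

```text
[ 0.4591 -0.1019  0.2229] 0.021987412821413407 [-0.9454  0.3258 -1.3815] [0.068  0.0003 0.0002 0.0111 0.0042 0.0175]
[[ 0.0037  0.2058 -0.9786  0.4591]
 [ 0.0009 -0.9786 -0.2057 -0.1019]
 [-1.     -0.0002 -0.0038  0.2229]
 [ 0.      0.      0.      1.    ]]
[0.0407 0.0111 0.0485]
[ 0.0417 -0.0088  0.0485]
[-0.014   0.0091  0.0485]
[-0.0129 -0.0127  0.0485]
```

View pics/w4.png

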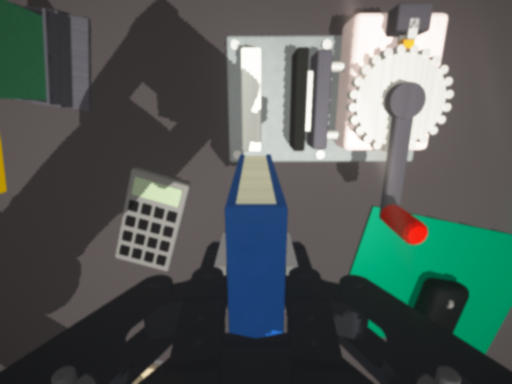

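```bash
python3 - <<'E'
from h import *
a=cv2.imread("pics/w4.png")
cv2.imwrite("pics/w4c.png",cv2.resize(a[0:250,215:470],None,fx=2.4,fy=2.4,interpolation=cv2.INTER_CUBIC)); 
E
```

```text
(no output)
```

View pics/w4c.png

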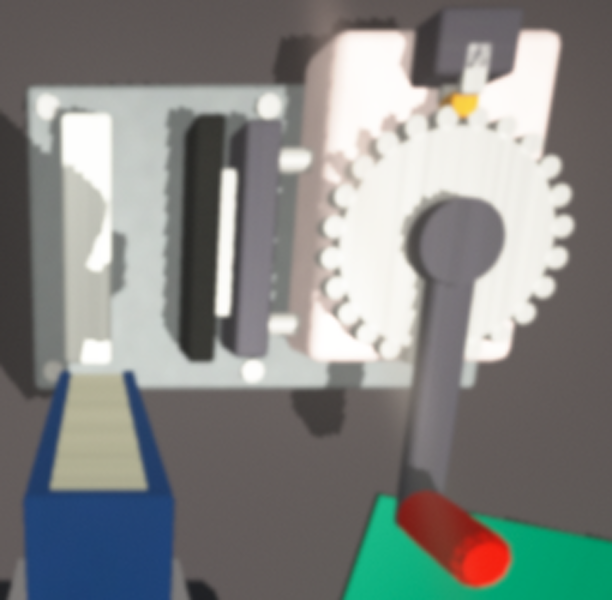

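```bash
python3 - <<'E'
from h import *
from rig import r
W=r.camera_info("wrist"); P4=np.load("p4.npy"); P=P4@W["hand_eye"]
f=lambda x,y,z: plane(W,(215+x/2.4,y/2.4),z,P)
A={k:f(*v) for k,v in dict(fi0=(112,112,.06),fi1=(112,363,.06),fo0=(62,112,.06),fo1=(62,363,.06),mi0=(195,115,.06),mi1=(189,360,.06),mo0=(225,117,.06),mo1=(213,360,.06),
 pl0=(28,86,.006),pl1=(35,387,.006),hub=(460,240,.10),knobtop=(485,560,.14),knobbot=(417,508,.09)).items()}
for k,v in A.items(): print(k,v)
yaw=lambda a,b: np.degrees(np.arctan2(*(a-b)[1::-1]))
print(yaw(A["fi0"],A["fi1"]),yaw(A["mi0"],A["mi1"]),yaw(A["pl0"],A["pl1"]), yaw(A["hub"],A["knobtop"]))
th=np.radians(12); X=np.array([np.cos(th),np.sin(th),0]);Y=np.array([-np.sin(th),np.cos(th),0])
mid=(A["fi0"]+A["fi1"]+A["mi0"]+A["mi1"])/4; print("mid",mid, "gap",((A["fi0"]+A["fi1"]-A["mi0"]-A["mi1"])/2)@Y, "len",np.linalg.norm(A["fi0"]-A["fi1"]))
h=A["hub"]; print("slot from hub",h+.115*Y, "knob-hub",(A["knobtop"]-h)@X,(A["knobtop"]-h)@Y)
E
```

```text
fi0 [ 0.5872 -0.0815  0.06  ]
fi1 [ 0.4889 -0.1028  0.06  ]
fo0 [ 0.5831 -0.0619  0.06  ]
fo1 [ 0.4843 -0.0811  0.06  ]
mi0 [ 0.593  -0.1143  0.06  ]
mi1 [ 0.4972 -0.1358  0.06  ]
mo0 [ 0.5948 -0.1263  0.06  ]
mo1 [ 0.4994 -0.1462  0.06  ]
pl0 [ 0.5997 -0.0398  0.006 ]
pl1 [ 0.4608 -0.0686  0.006 ]
hub [ 0.5647 -0.216   0.1   ]
knobtop [ 0.4587 -0.2436  0.14  ]
knobbot [ 0.4596 -0.241   0.09  ]
12.227924312113826 12.63953836699035 11.73064821203586 14.626593420920841
mid [ 0.5416 -0.1086  0.06  ] gap 0.03366498493911283 len 0.10060799817976016
slot from hub [ 0.5408 -0.1035  0.1   ] knob-hub -0.10937041486010872 -0.005017350715006844
```

>>> drive_tool(
  deltas=[
    [0,23.5,-78.5,0,0,0],
    [0,23.5,-78.5,0,0,0],
    [0,23.5,-78.5,0,0,0],
    [0,23.5,-78.5,0,0,0],
  ],
)

```text
clock: 4.8
ee_pos: [0.5421, -0.1056, 0.2219]
tcp_rot: [0.074, 0.704, 0.076, -0.702]
wrist_force: [-0.7, 0.2, -1.2]
grip_width: 0.0218
```

```bash
python3 - <<'E'
from h import *
from rig import r
s=r.read_state(); print(s["ee_pos"],s["grip_width"],s["wrist_force"],s["dq"]); T=tcp(s);print(T)
d=np.array([.5405,-.1088,.1])-T[:3,3]; print(T[:3,:3].T@d*1000)
cv2.imwrite("pics/w5.png",r.camera("wrist")); 
E
```

```text
[ 0.5421 -0.1056  0.2219] 0.021818906853002442 [-0.7078  0.1914 -1.2283] [-0.0143 -0.0632  0.0594 -0.0034  0.001  -0.0066]
[[ 0.0019  0.2108 -0.9775  0.5421]
 [ 0.0021 -0.9775 -0.2108 -0.1056]
 [-1.     -0.0017 -0.0023  0.2219]
 [ 0.      0.      0.      1.    ]]
[121.9333   2.9668   2.4981]
```

View pics/w5.png

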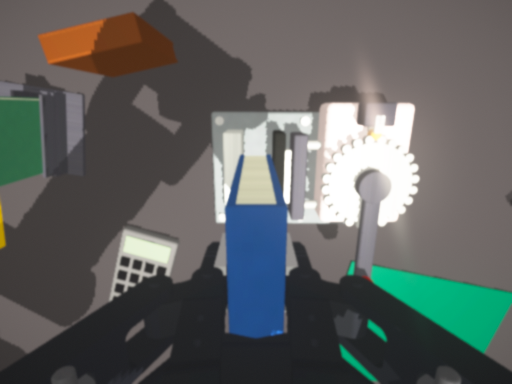

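>>> drive_tool(
  deltas=[
    [0,3,2.5,0,0,0],
    [40,3,2.5,0,0,0],
    [75,3,2.5,0,0,0],
    [90,3,2.5,0,0,0],
    [90,3,2.5,0,0,0],
  ],
)

```text
clock: 5.27
ee_pos: [0.5372, -0.1079, 0.1297]
tcp_rot: [-0.073, -0.702, -0.077, 0.704]
wrist_force: [-0.6, 0.2, -1.9]
grip_width: 0.0214
```

```bash
python3 - <<'E'
from h import *
from rig import r
s=r.read_state(); print(s["ee_pos"],s["grip_width"],s["wrist_force"],s["dq"]); T=tcp(s);print(T)
np.save("p6.npy",T)
d=np.array([.5405,-.1088,.077])-T[:3,3]; print(T[:3,:3].T@d*1000)
cv2.imwrite("pics/w6.png",r.camera("wrist")); 
b=r.camera("side"); cv2.imwrite("pics/s6.png",cv2.resize(b[120:280,180:340],None,fx=3.5,fy=3.5,interpolation=cv2.INTER_CUBIC))
E
```

```text
[ 0.5372 -0.1079  0.1297] 0.021396812232995763 [-0.551   0.2353 -1.8985] [ 0.0003 -0.0505 -0.0882 -0.0005  0.0669 -0.0002]
[[-0.0035  0.2106 -0.9776  0.5372]
 [ 0.0044 -0.9776 -0.2106 -0.1079]
 [-1.     -0.005   0.0025  0.1297]
 [ 0.      0.      0.      1.    ]]
[52.7084  1.8139 -3.1788]
```

View pics/w6.png

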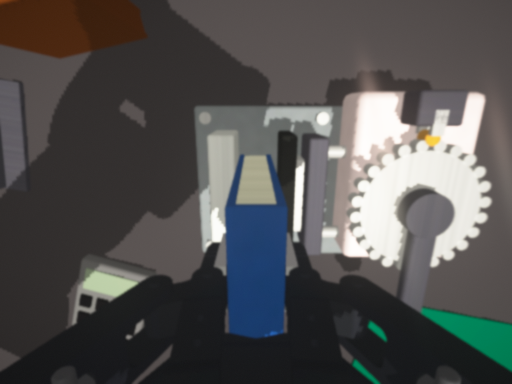

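View pics/s6.png

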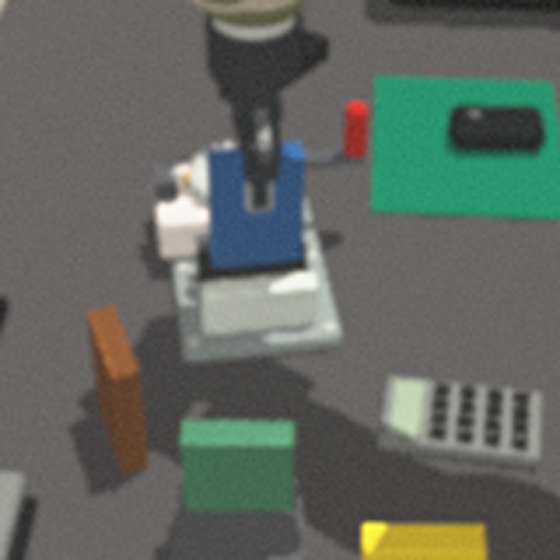

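>>> drive_tool(
  deltas=[
    [10,2,-3,0,0,0],
    [25,2,-3,0,0,0],
    [40,2,-3,0,0,0],
    [46,2,-3,0,0,0],
    [46,2,-3,0,0,0],
  ],
)

```text
clock: 5.78
ee_pos: [0.5428, -0.1101, 0.0874]
tcp_rot: [0.074, 0.704, 0.075, -0.702]
wrist_force: [-0.4, -0.1, -2.3]
grip_width: 0.0217
```

>>> drive_tool(
  deltas=[
    [3,0,0,0,0,0],
    [4,0,0,0,0,0],
    [5,0,0,0,0,0],
  ],
)

```text
clock: 6.03
ee_pos: [0.5433, -0.1103, 0.0831]
tcp_rot: [0.075, 0.705, 0.075, -0.702]
wrist_force: [0.4, 0.1, -0.9]
grip_width: 0.0212
```

>>> drive_tool(
  deltas=[
    [2,0,0,0,0,0],
    [4,0,0,0,0,0],
    [4,0,0,0,0,0],
  ],
)

```text
clock: 6.28
ee_pos: [0.5432, -0.1102, 0.0789]
tcp_rot: [0.075, 0.704, 0.075, -0.702]
wrist_force: [0.5, -0.4, -1.5]
grip_width: 0.0218
```

>>> drive_tool(
  deltas=[
    [1,0,0,0,0,0],
    [2,0,0,0,0,0],
    [2,0,0,0,0,0],
  ],
)

```text
clock: 6.53
ee_pos: [0.5435, -0.1102, 0.0776]
tcp_rot: [0.075, 0.705, 0.075, -0.702]
wrist_force: [-0.4, 0.2, 4.3]
grip_width: 0.0214
```

>>> drive_tool(
  deltas=[
    [0,0,0,0,0,0],
    [0,0,0,0,0,0],
    [0,0,0,0,0,0],
    [0,0,0,0,0,0],
  ],
  jaw=0.2,
)

```text
clock: 6.87
ee_pos: [0.5435, -0.1103, 0.0775]
tcp_rot: [0.075, 0.705, 0.075, -0.702]
wrist_force: [-0.7, -0.3, -0.3]
grip_width: 0.0339
```

```bash
python3 - <<'E'
from h import *
from rig import r
s=r.read_state(); print(s["ee_pos"],s["grip_width"],s["wrist_force"]); np.save("p7.npy",tcp(s))
cv2.imwrite("pics/w7.png",r.camera("wrist")); 
E
```

```text
[ 0.5435 -0.1103  0.0775] 0.033924529835654305 [-0.6936 -0.3459 -0.3358]
```

View pics/w7.png

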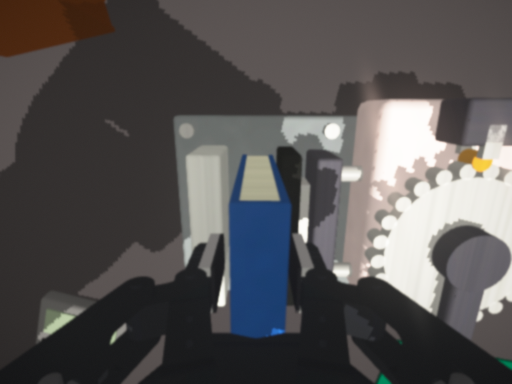

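>>> drive_tool(
  deltas=[
    [0,0,0,0,0,0],
    [0,0,0,0,0,0],
    [-15,0,0,0,0,0],
    [-50,0,0,0,0,0],
    [-90,0,0,0,0,0],
  ],
  jaw=-0.1,
)

```text
clock: 7.33
ee_pos: [0.542, -0.1099, 0.1669]
tcp_rot: [0.074, 0.703, 0.076, -0.703]
wrist_force: [0.3, -0.4, 0.3]
grip_width: 0.0468
```

>>> drive_tool(
  deltas=[
    [-30,0,0,0,0,0],
    [-40,40,40,0,0,0],
    [-40,80,80,0,0,0],
    [-40,80,80,0,0,0],
  ],
)

```text
clock: 7.67
ee_pos: [0.4795, -0.2068, 0.2075]
tcp_rot: [0.075, 0.704, 0.075, -0.703]
wrist_force: [0.9, -0.2, -0.3]
grip_width: 0.0474
```

```bash
python3 - <<'E'
from h import *
from rig import r
s=r.read_state(); print(s["ee_pos"],s["grip_width"],s["wrist_force"]); T=tcp(s);print(T);np.save("p8.npy",T)
cv2.imwrite("pics/w8.png",r.camera("wrist")); 
b=r.camera("side"); cv2.imwrite("pics/s8.png",cv2.resize(b[120:280,180:340],None,fx=3.5,fy=3.5,interpolation=cv2.INTER_CUBIC))
E
```

```text
[ 0.4795 -0.2068  0.2075] 0.047370041465077936 [ 0.8705 -0.1789 -0.3023]
[[ 0.001   0.211  -0.9775  0.4795]
 [ 0.0015 -0.9775 -0.211  -0.2068]
 [-1.     -0.0012 -0.0013  0.2075]
 [ 0.      0.      0.      1.    ]]
```

View pics/w8.png

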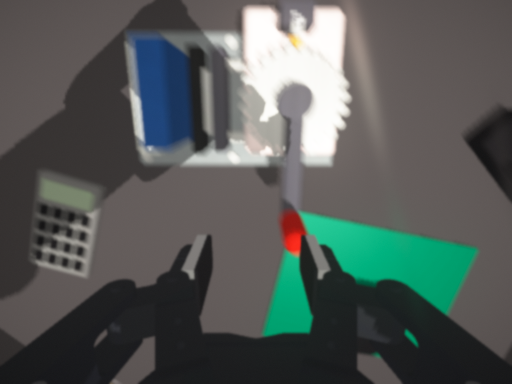

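View pics/s8.png

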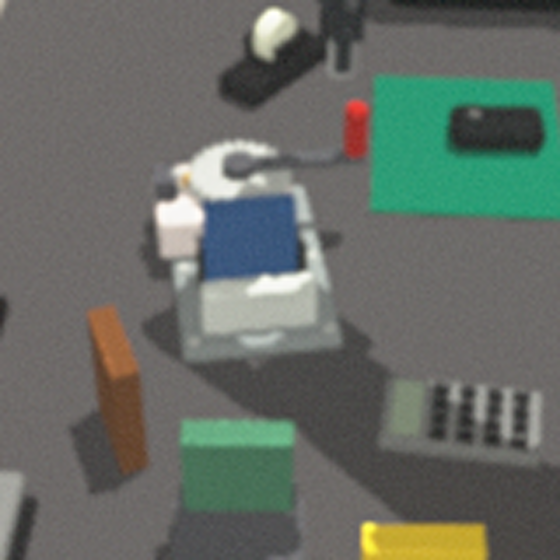

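```bash
python3 - <<'E'
from h import *
a=cv2.imread("pics/w8.png")
cv2.imwrite("pics/w8c.png",cv2.resize(a[0:280,100:370],None,fx=2.1,fy=2.1,interpolation=cv2.INTER_CUBIC)); 
E
```

```text
(no output)
```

View pics/w8c.png

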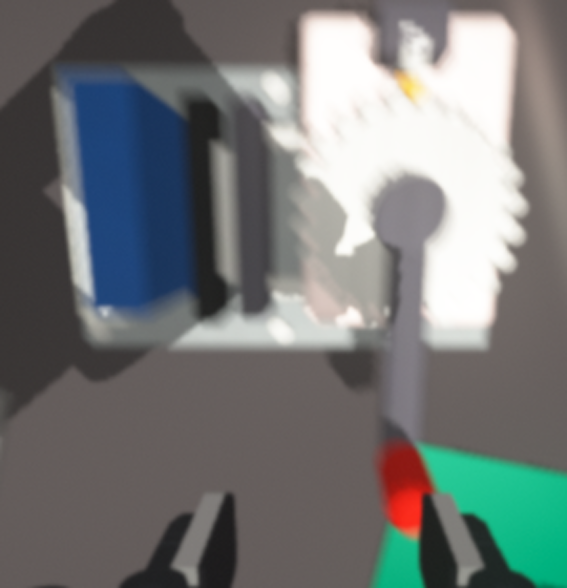

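```bash
python3 - <<'E'
from h import *
from rig import r
W=r.camera_info("wrist"); P=np.load("p8.npy")@W["hand_eye"]
f=lambda x,y,z: plane(W,(100+x/2.1,y/2.1),z,P)
th=np.radians(12.1); X=np.array([np.cos(th),np.sin(th),0]);Y=np.array([-np.sin(th),np.cos(th),0])
q=np.array([f(*c,.125) for c in [(75,78),(135,80),(95,303),(145,306)]]); print(q,q.mean(0)); d=q.mean(0)-[.5416,-.1086,0]; print("book in press",d@X,d@Y)
k=f(410,512,.14); print("knobtop",k)
s=r.read_state(); T=tcp(s); print(T[:3,3],T[:3,:3].T@(np.array([.458,-.244,.098])-T[:3,3])*1000)
E
```

```text
[[ 0.5798 -0.0993  0.125 ]
 [ 0.5835 -0.119   0.125 ]
 [ 0.5063 -0.1136  0.125 ]
 [ 0.5091 -0.1318  0.125 ]] [ 0.5447 -0.1159  0.125 ]
book in press 0.0014528402564514193 -0.007805900641805644
knobtop [ 0.4551 -0.2452  0.14  ]
[ 0.4789 -0.2082  0.207 ] [108.9812  30.912   27.9103]
```

>>> drive_tool(
  deltas=[
    [0,31,28,0,0,0],
    [0,31,28,0,0,0],
    [0,31,28,0,0,0],
  ],
)

```text
clock: 8.02
ee_pos: [0.4575, -0.2452, 0.2069]
tcp_rot: [0.072, 0.703, 0.073, -0.703]
wrist_force: [-0.2, 0.7, -0.8]
grip_width: 0.0467
```

```bash
python3 - <<'E'
from h import *
from rig import r
s=r.read_state(); print(s["ee_pos"],s["grip_width"],s["dq"]); T=tcp(s);np.save("p9.npy",T)
a=r.camera("wrist");cv2.imwrite("pics/w9.png",a)
cv2.imwrite("pics/w9c.png",cv2.resize(a[0:300,60:360],None,fx=2,fy=2,interpolation=cv2.INTER_CUBIC)); 
E
```

```text
[ 0.4575 -0.2452  0.2069] 0.04669851431026737 [0.0507 0.0007 0.0002 0.0119 0.0052 0.0229]
```

View pics/w9c.png

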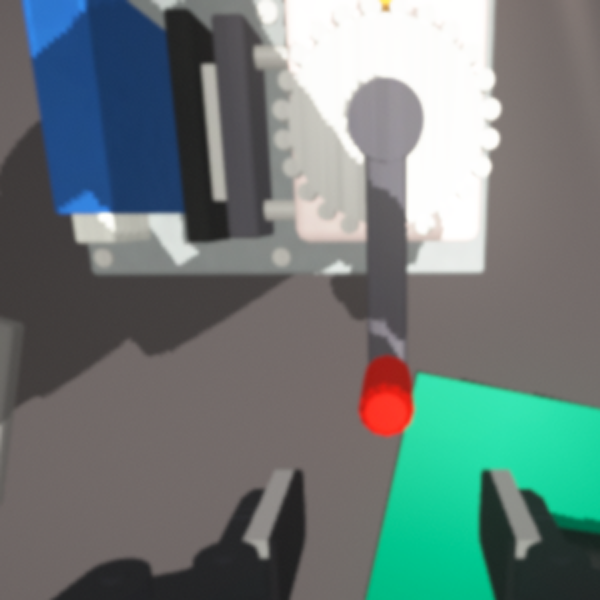

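```bash
python3 - <<'E'
from h import *
from rig import r
W=r.camera_info("wrist"); P=np.load("p9.npy")@W["hand_eye"]
f=lambda x,y,z: plane(W,(60+x/2,y/2),z,P)
th=np.radians(12.1); X=np.array([np.cos(th),np.sin(th),0]);Y=np.array([-np.sin(th),np.cos(th),0])
L=lambda p:((p-[.5416,-.1086,0])@X,(p-[.5416,-.1086,0])@Y)
print("book -x end corners",[L(f(*c,.125)) for c in [(58,212),(108,212)]])
print("jaw face corner", L(f(191,241,.06)), "hub",f(385,118,.1),L(f(385,118,.1)))
k=f(386,411,.14); print("knobtop",k,L(k))
s=r.read_state(); T=tcp(s); print(T, T[:3,:3].T@(k-T[:3,3])*1000)
E
```

```text
book -x end corners [(np.float64(-0.035880113268495335), np.float64(0.007884522793470048)), (np.float64(-0.035983331902688286), np.float64(-0.01083428093354359))]
jaw face corner (np.float64(-0.049519589254038064), np.float64(-0.018824983411486793)) hub [ 0.5648 -0.2207  0.1   ] (np.float64(-0.0008037752885808973), np.float64(-0.11444392171601328))
knobtop [ 0.458  -0.2435  0.14  ] (np.float64(-0.1100051763416615), np.float64(-0.11437036855589068))
[[ 0.0002  0.2052 -0.9787  0.458 ]
 [ 0.0022 -0.9787 -0.2052 -0.2442]
 [-1.     -0.0021 -0.0007  0.2069]
 [ 0.      0.      0.      1.    ]] [66.8985 -0.5851 -0.1263]
```

>>> drive_tool(
  deltas=[
    [35,-0.5,0,0,0,0],
    [70,-0.5,0,0,0,0],
    [95,-0.5,0,0,0,0],
    [107,-0.5,0,0,0,0],
    [109,-0.5,0,0,0,0],
  ],
)

```text
clock: 8.48
ee_pos: [0.4576, -0.2414, 0.0954]
tcp_rot: [-0.071, -0.702, -0.076, 0.704]
wrist_force: [-0.4, -0.3, -0.3]
grip_width: 0.0471
```

>>> drive_tool(
  deltas=[
    [0,0,0,0,0,0],
    [0,0,0,0,0,0],
  ],
)

```text
clock: 8.65
ee_pos: [0.4582, -0.2408, 0.096]
tcp_rot: [-0.072, -0.702, -0.076, 0.704]
wrist_force: [-0.0, -0.0, -0.8]
grip_width: 0.0468
```

```bash
python3 - <<'E'
from h import *
from rig import r
s=r.read_state(); print(s["ee_pos"],s["grip_width"],s["wrist_force"]); T=tcp(s); print(T)
a=r.camera("wrist");cv2.imwrite("pics/w10.png",a)
E
```

```text
[ 0.4582 -0.2408  0.096 ] 0.04682627735940233 [-0.0191 -0.0275 -0.8176]
[[-0.0027  0.2077 -0.9782  0.4582]
 [ 0.0053 -0.9782 -0.2077 -0.2408]
 [-1.     -0.0058  0.0016  0.096 ]
 [ 0.      0.      0.      1.    ]]
```

View pics/w10.png

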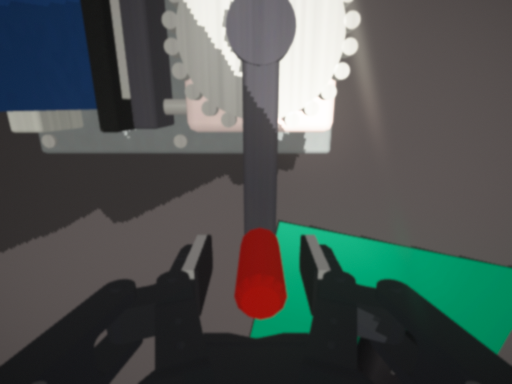

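>>> drive_tool(
  deltas=[
    [-1,3,0,0,0,0],
    [-1,3,0,0,0,0],
  ],
)

```text
clock: 8.87
ee_pos: [0.4596, -0.2447, 0.0986]
tcp_rot: [0.073, 0.703, 0.075, -0.703]
wrist_force: [-0.2, 0.1, -0.6]
grip_width: 0.047
```

>>> drive_tool(
  deltas=[
    [0,0,0,0,0,0],
    [0,0,0,0,0,0],
    [0,0,0,0,0,0],
    [0,0,0,0,0,0],
    [0,0,0,0,0,0],
  ],
  jaw=1,
  newtons=60,
)

```text
clock: 9.28
ee_pos: [0.4595, -0.2437, 0.0993]
tcp_rot: [-0.072, -0.703, -0.075, 0.703]
wrist_force: [-3.2, 8.8, 9.9]
grip_width: 0.0205
```

```bash
python3 - <<'E'
from h import *
from rig import r
s=r.read_state(); print(s["clock"],s["ee_pos"],s["grip_width"],s["wrist_force"],s["torque"]); T=tcp(s); print(T)
a=r.camera("wrist");cv2.imwrite("pics/w11.png",a)
E
```

```text
9.2833 [ 0.4595 -0.2437  0.0993] 0.020462171520983962 [-3.2436  8.8157  9.8549] [ 1.1165  0.4979 -0.1511]
[[-0.0006  0.2074 -0.9783  0.4595]
 [ 0.0049 -0.9782 -0.2074 -0.2437]
 [-1.     -0.0049 -0.0004  0.0993]
 [ 0.      0.      0.      1.    ]]
```

View pics/w11.png

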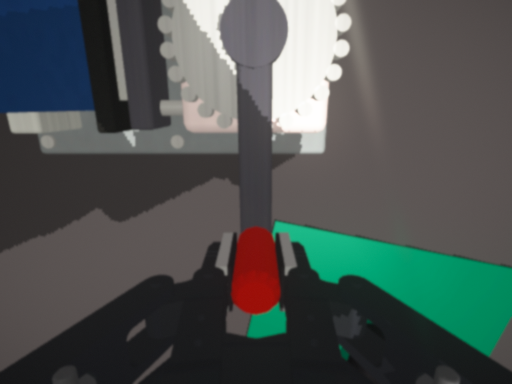

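```bash
cat > lev.py <<'E'
import sys
from h import *
from rig import r
s=r.read_state(); T=tcp(s); ax=np.array([.5656,-.2206]); v=T[:2,3]-ax
th0=np.radians(12.1); ph=(np.arctan2(v[1],v[0])-(th0+np.pi)+np.pi)%(2*np.pi)-np.pi
u=v/np.linalg.norm(v); tg=np.array([-u[1],u[0]]); F=s["wrist_force"]
yaw=np.arctan2(T[0,1],-T[1,1])-th0
print("t %.2f phi %.3f r %.1f z %.1f toolyaw %.3f | Ft %.1f Fr %.1f Fz %.1f gw %.4f"%(s["clock"],ph,1e3*np.linalg.norm(v),1e3*T[2,3],yaw,-F[:2]@tg,F[:2]@u,F[2],s["grip_width"]))
for tgt in map(float,sys.argv[1:]):
    a=th0+np.pi+tgt; p=np.array([ax[0]+.11*np.cos(a),ax[1]+.11*np.sin(a),.100])
    g=th0+tgt; Rt=np.array([[0,np.sin(g),-np.cos(g)],[0,-np.cos(g),-np.sin(g)],[-1,0,0]])
    d=T[:3,:3].T@(p-T[:3,3])*1e3; w=R.from_matrix(T[:3,:3].T@Rt).as_rotvec()
    print(tgt,"->",np.r_[d.round(1),w.round(3)].tolist())
E
python3 lev.py 0.06 0.12
```

```text
t 9.33 phi 0.003 r 108.6 z 99.3 toolyaw -0.002 | Ft 8.8 Fr 1.2 Fz 9.6 gw 0.0210
0.06 -> [-0.7, 6.3, 1.2, -0.062, -0.001, 0.005]
0.12 -> [-0.7, 12.9, 0.6, -0.122, -0.001, 0.005]
```

>>> drive_tool(
  deltas=[
    [0,3.3,0,-0.03,0,0],
    [0,6.6,0,-0.06,0,0],
  ],
)

```text
clock: 9.5
ee_pos: [0.4607, -0.2487, 0.0995]
tcp_rot: [0.092, 0.701, 0.098, -0.701]
wrist_force: [0.3, 6.6, 2.4]
grip_width: 0.0208
```

```bash
python3 lev.py
```

```text
t 9.50 phi 0.051 r 108.6 z 99.5 toolyaw 0.058 | Ft 6.3 Fr -2.0 Fz 2.4 gw 0.0208
```

>>> drive_tool(
  deltas=[
    [0,3.3,0,-0.03,0,0],
    [0,6.0,-0.2,-0.05,0,0],
  ],
)

```text
clock: 9.67
ee_pos: [0.4623, -0.254, 0.0995]
tcp_rot: [-0.11, -0.698, -0.116, 0.698]
wrist_force: [-2.1, 4.6, 2.9]
grip_width: 0.0206
```

```bash
python3 lev.py
```

```text
t 9.67 phi 0.101 r 108.5 z 99.5 toolyaw 0.109 | Ft 5.1 Fr 0.6 Fz 2.9 gw 0.0206
```

>>> drive_tool(
  deltas=[
    [0,3.3,0,-0.03,0,0],
    [0,6.0,-0.2,-0.05,0,0],
  ],
)

```text
clock: 9.83
ee_pos: [0.4644, -0.2596, 0.0995]
tcp_rot: [-0.127, -0.695, -0.134, 0.695]
wrist_force: [-1.5, 3.1, 1.9]
grip_width: 0.0203
```

```bash
python3 lev.py
```

```text
t 9.83 phi 0.156 r 108.5 z 99.5 toolyaw 0.160 | Ft 3.4 Fr 0.2 Fz 1.9 gw 0.0203
```

>>> drive_tool(
  deltas=[
    [0,3.3,0,-0.03,0,0],
    [0,6.0,-0.2,-0.05,0,0],
  ],
)

```text
clock: 10.0
ee_pos: [0.4668, -0.2653, 0.0995]
tcp_rot: [0.145, 0.691, 0.152, -0.691]
wrist_force: [-0.4, 3.3, 1.3]
grip_width: 0.0208
```

```bash
python3 lev.py .26
```

```text
t 10.00 phi 0.214 r 108.4 z 99.5 toolyaw 0.212 | Ft 3.1 Fr -1.0 Fz 1.3 gw 0.0208
0.26 -> [-0.5, 5.1, 1.5, -0.048, -0.002, 0.009]
```

>>> drive_tool(
  deltas=[
    [0,3.0,0,-0.03,0,0],
    [0,5.5,0,-0.05,0,0],
  ],
)

```text
clock: 10.17
ee_pos: [0.4691, -0.27, 0.0994]
tcp_rot: [0.162, 0.687, 0.17, -0.687]
wrist_force: [-1.5, 9.8, 3.5]
grip_width: 0.0206
```

```bash
python3 lev.py
```

```text
t 10.17 phi 0.262 r 108.4 z 99.4 toolyaw 0.263 | Ft 9.4 Fr -3.1 Fz 3.5 gw 0.0206
```

>>> drive_tool(
  deltas=[
    [0,3.0,0,-0.03,0,0],
    [0,5.5,0,-0.05,0,0],
  ],
)

```text
clock: 10.33
ee_pos: [0.4714, -0.2743, 0.0994]
tcp_rot: [0.179, 0.683, 0.188, -0.683]
wrist_force: [-0.9, 7.8, 3.4]
grip_width: 0.0205
```

```bash
python3 lev.py
```

```text
t 10.33 phi 0.307 r 108.4 z 99.4 toolyaw 0.314 | Ft 7.3 Fr -3.1 Fz 3.4 gw 0.0205
```

>>> drive_tool(
  deltas=[
    [0,3.0,0,-0.03,0,0],
    [0,5.5,0,-0.05,0,0],
  ],
)

```text
clock: 10.5
ee_pos: [0.4743, -0.2789, 0.0995]
tcp_rot: [0.197, 0.678, 0.206, -0.678]
wrist_force: [-1.9, 5.1, 2.5]
grip_width: 0.0203
```

```bash
python3 lev.py
```

```text
t 10.50 phi 0.357 r 108.4 z 99.5 toolyaw 0.366 | Ft 5.3 Fr -1.2 Fz 2.5 gw 0.0203
```

>>> drive_tool(
  deltas=[
    [0,3.0,0,-0.03,0,0],
    [0,5.5,0,-0.05,0,0],
  ],
)

```text
clock: 10.67
ee_pos: [0.4775, -0.2836, 0.0995]
tcp_rot: [0.214, 0.673, 0.223, -0.672]
wrist_force: [0.0, 5.6, 1.0]
grip_width: 0.0207
```

```bash
python3 lev.py .52
```

```text
t 10.67 phi 0.410 r 108.3 z 99.5 toolyaw 0.417 | Ft 4.6 Fr -3.3 Fz 1.0 gw 0.0207
0.52 -> [-0.7, 12.1, 1.1, -0.103, -0.006, 0.012]
```

>>> drive_tool(
  deltas=[
    [0,3.0,0,-0.03,0,0],
    [0,5.7,0,-0.05,0,0],
  ],
)

```text
clock: 10.83
ee_pos: [0.4812, -0.2884, 0.0995]
tcp_rot: [0.231, 0.667, 0.24, -0.666]
wrist_force: [0.5, 5.0, 1.9]
grip_width: 0.0206
```

```bash
python3 lev.py
```

```text
t 10.83 phi 0.466 r 108.2 z 99.5 toolyaw 0.468 | Ft 3.6 Fr -3.5 Fz 1.9 gw 0.0206
```

>>> drive_tool(
  deltas=[
    [0,3.0,0,-0.03,0,0],
    [0,5.7,0,-0.05,0,0],
  ],
)

```text
clock: 11.0
ee_pos: [0.4849, -0.2927, 0.0994]
tcp_rot: [0.248, 0.661, 0.257, -0.66]
wrist_force: [-2.9, 8.7, 4.9]
grip_width: 0.0206
```

```bash
python3 lev.py
```

```text
t 11.00 phi 0.518 r 108.2 z 99.4 toolyaw 0.520 | Ft 8.4 Fr -3.6 Fz 4.9 gw 0.0206
```

>>> drive_tool(
  deltas=[
    [0,3.0,0,-0.03,0,0],
    [0,5.7,0,-0.05,0,0],
  ],
)

```text
clock: 11.17
ee_pos: [0.4884, -0.2964, 0.0994]
tcp_rot: [0.264, 0.654, 0.275, -0.653]
wrist_force: [-3.7, 8.5, 4.8]
grip_width: 0.0204
```

```bash
python3 lev.py
```

```text
t 11.17 phi 0.565 r 108.2 z 99.4 toolyaw 0.572 | Ft 8.6 Fr -3.3 Fz 4.8 gw 0.0204
```

>>> drive_tool(
  deltas=[
    [0,3.0,0,-0.03,0,0],
    [0,5.7,0,-0.05,0,0],
  ],
)

```text
clock: 11.33
ee_pos: [0.4924, -0.3002, 0.0994]
tcp_rot: [0.281, 0.647, 0.292, -0.646]
wrist_force: [-4.2, 6.8, 3.7]
grip_width: 0.0206
```

```bash
python3 lev.py .65
```

```text
t 11.33 phi 0.616 r 108.1 z 99.4 toolyaw 0.623 | Ft 7.7 Fr -2.1 Fz 3.7 gw 0.0206
0.65 -> [-0.7, 3.7, 1.8, -0.027, -0.009, 0.014]
```

>>> drive_tool(
  deltas=[
    [0,3.0,0,-0.03,0,0],
    [0,5.7,0.2,-0.05,0,0],
  ],
)

```text
clock: 11.5
ee_pos: [0.4968, -0.3039, 0.0994]
tcp_rot: [0.297, 0.64, 0.309, -0.638]
wrist_force: [-0.3, 8.1, 2.7]
grip_width: 0.0205
```

```bash
python3 lev.py
```

```text
t 11.50 phi 0.669 r 108.1 z 99.4 toolyaw 0.674 | Ft 5.4 Fr -6.1 Fz 2.7 gw 0.0205
```

>>> drive_tool(
  deltas=[
    [0,3.0,0,-0.03,0,0],
    [0,5.7,0.2,-0.05,0,0],
  ],
)

```text
clock: 11.67
ee_pos: [0.5015, -0.3075, 0.0994]
tcp_rot: [0.313, 0.632, 0.325, -0.629]
wrist_force: [-0.2, 8.1, 2.8]
grip_width: 0.0207
```

```bash
python3 lev.py
```

```text
t 11.67 phi 0.724 r 108.0 z 99.4 toolyaw 0.726 | Ft 5.0 Fr -6.4 Fz 2.8 gw 0.0207
```

>>> drive_tool(
  deltas=[
    [0,3.0,0,-0.03,0,0],
    [0,5.7,0.2,-0.05,0,0],
  ],
)

```text
clock: 11.83
ee_pos: [0.5062, -0.3107, 0.0994]
tcp_rot: [0.329, 0.624, 0.342, -0.621]
wrist_force: [-2.4, 9.7, 3.9]
grip_width: 0.0205
```

```bash
python3 lev.py
```

```text
t 11.83 phi 0.777 r 108.0 z 99.4 toolyaw 0.778 | Ft 7.3 Fr -6.7 Fz 3.9 gw 0.0205
```

>>> drive_tool(
  deltas=[
    [0,3.0,0,-0.03,0,0],
    [0,5.7,0.2,-0.05,0,0],
  ],
)

```text
clock: 12.0
ee_pos: [0.5105, -0.3134, 0.0993]
tcp_rot: [0.344, 0.615, 0.358, -0.612]
wrist_force: [-4.8, 10.3, 5.6]
grip_width: 0.0206
```

```bash
python3 lev.py .9; python3 - <<'E'
from h import *
from rig import r
a=r.camera("top"); cv2.imwrite("pics/t12.png",cv2.resize(a[130:260,220:380],None,fx=4,fy=4,interpolation=cv2.INTER_CUBIC))
b=r.camera("side"); cv2.imwrite("pics/s12.png",cv2.resize(b[120:280,180:340],None,fx=3.5,fy=3.5,interpolation=cv2.INTER_CUBIC))
E
```

```text
t 12.00 phi 0.824 r 107.9 z 99.3 toolyaw 0.829 | Ft 9.3 Fr -6.4 Fz 5.6 gw 0.0206
0.9 -> [-0.8, 8.4, 1.8, -0.071, -0.015, 0.014]
```

View pics/s12.png

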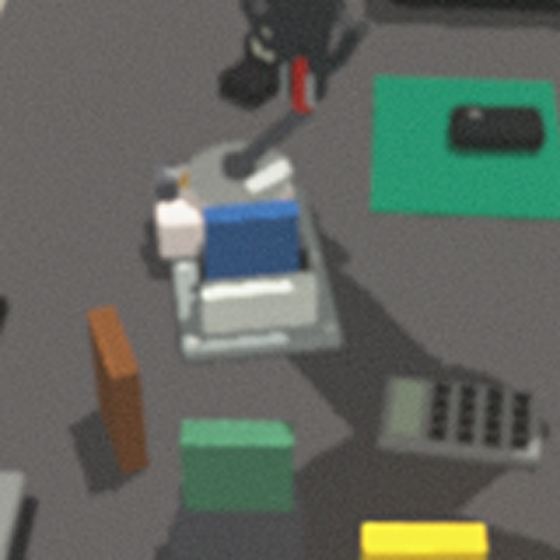

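>>> drive_tool(
  deltas=[
    [0,3.0,0.4,-0.03,0,0],
    [0,5.7,0.7,-0.05,0,0],
  ],
)

```text
clock: 12.27
ee_pos: [0.5152, -0.316, 0.0994]
tcp_rot: [0.359, 0.607, 0.374, -0.602]
wrist_force: [-2.6, 12.2, 4.7]
grip_width: 0.0204
```

```bash
python3 lev.py
```

```text
t 12.27 phi 0.874 r 107.9 z 99.4 toolyaw 0.880 | Ft 8.0 Fr -9.6 Fz 4.7 gw 0.0204
```

>>> drive_tool(
  deltas=[
    [0,3.0,0.4,-0.03,0,0],
    [0,5.7,0.7,-0.05,0,0],
  ],
)

```text
clock: 12.43
ee_pos: [0.5203, -0.3184, 0.0994]
tcp_rot: [0.374, 0.597, 0.39, -0.592]
wrist_force: [-0.5, 11.9, 3.3]
grip_width: 0.0203
```

```bash
python3 lev.py
```

```text
t 12.43 phi 0.926 r 107.8 z 99.4 toolyaw 0.932 | Ft 5.4 Fr -10.6 Fz 3.3 gw 0.0203
```

>>> drive_tool(
  deltas=[
    [0,3.0,0.3,-0.03,0,0],
    [0,5.7,0.5,-0.05,0,0],
  ],
)

```text
clock: 12.6
ee_pos: [0.5257, -0.3206, 0.0994]
tcp_rot: [0.389, 0.588, 0.406, -0.581]
wrist_force: [-1.6, 10.1, 3.5]
grip_width: 0.0209
```

```bash
python3 lev.py 1.05
```

```text
t 12.60 phi 0.980 r 107.7 z 99.4 toolyaw 0.983 | Ft 5.2 Fr -8.8 Fz 3.5 gw 0.0209
1.05 -> [-0.8, 7.7, 2.1, -0.067, -0.021, 0.013]
```

>>> drive_tool(
  deltas=[
    [0,3.0,-0.5,-0.03,0,0],
    [0,6.0,-1.0,-0.06,0,0],
  ],
)

```text
clock: 12.77
ee_pos: [0.5315, -0.3226, 0.0995]
tcp_rot: [0.408, 0.575, 0.423, -0.569]
wrist_force: [-8.0, 1.0, 2.7]
grip_width: 0.0208
```

```bash
python3 lev.py 1.05
```

```text
t 12.77 phi 1.037 r 107.5 z 99.5 toolyaw 1.045 | Ft 7.9 Fr 1.6 Fz 2.7 gw 0.0208
1.05 -> [-0.6, 1.4, 2.5, -0.005, -0.02, 0.013]
```

>>> drive_tool(
  deltas=[
    [0,0.8,0,0,0,0],
    [0,0.8,0,0,0,0],
    [0,0.8,0,0,0,0],
    [0,0.8,0,0,0,0],
    [0,0.8,0,0,0,0],
  ],
)

```text
clock: 13.18
ee_pos: [0.5318, -0.3227, 0.0994]
tcp_rot: [0.407, 0.575, 0.424, -0.569]
wrist_force: [-5.2, 6.5, 2.9]
grip_width: 0.0204
```

```bash
python3 lev.py; python3 - <<'E'
from h import *
from rig import r
a=r.camera("top"); cv2.imwrite("pics/t13.png",cv2.resize(a[130:260,220:380],None,fx=4,fy=4,interpolation=cv2.INTER_CUBIC))
b=r.camera("side"); cv2.imwrite("pics/s13.png",cv2.resize(b[120:280,180:340],None,fx=3.5,fy=3.5,interpolation=cv2.INTER_CUBIC))
cv2.imwrite("pics/w13.png",r.camera("wrist"))
E
```

```text
t 13.18 phi 1.040 r 107.5 z 99.4 toolyaw 1.045 | Ft 7.0 Fr -4.6 Fz 2.9 gw 0.0204
```

View pics/s13.png

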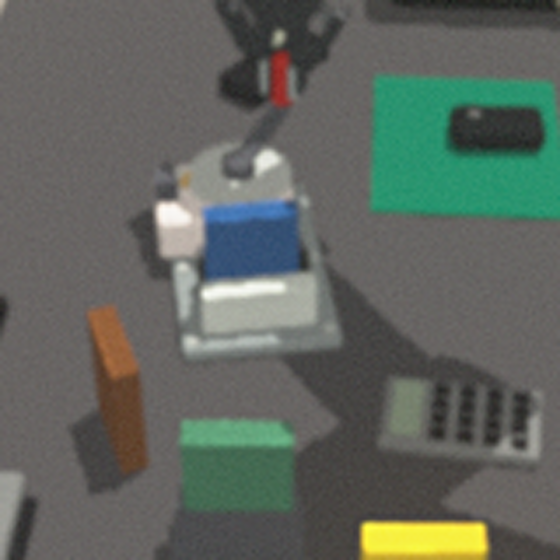

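View pics/t13.png

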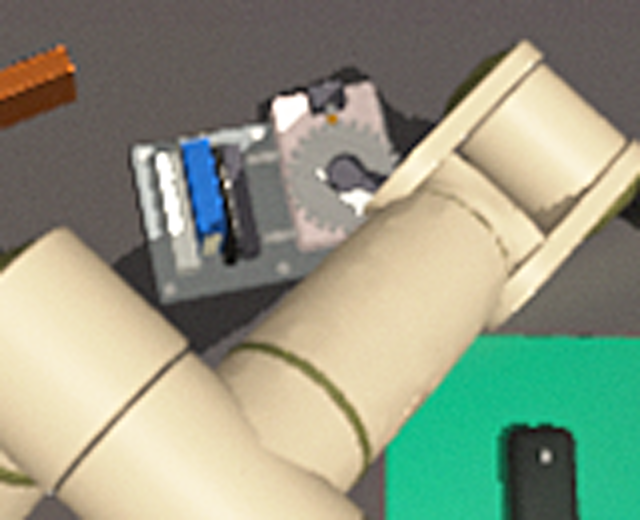

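View pics/w13.png

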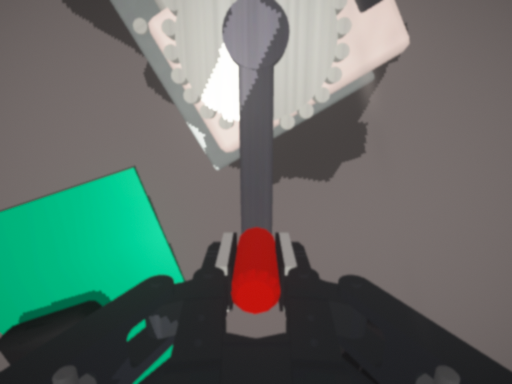

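```bash
python3 lev.py; python3 - <<'E'
from rig import r
print(abs(r.read_state()["dq"]).max()); print(r.job_done())
E
python3 lev.py
```

```text
t 13.33 phi 1.040 r 107.6 z 99.4 toolyaw 1.045 | Ft 7.8 Fr -3.9 Fz 3.1 gw 0.0208
0.0013392255725646395
the job is handed in; nothing more can be done
None
the job is handed in; nothing more can be done
```

I moved the blue notebook from the sorter's middle slot into the open slot of the spine press and let go of it. I then gripped the red knob, swung the lever to its fourth notch, and handed the job in while still holding it there. The hand-in gave no verdict.

**Notebook:** With the lever still at rest, it stood about 4 mm from mid-jaw and about 1.5 mm off the slot's centre line, upright. An earlier picture, taken while the arm was moving, put it 8 mm off the centre line. I took that as motion blur because the still picture disagreed.

**Clicks by feel:** The push at the knob jumped from 3 to 9 N at 0.26 rad, from 4 to 8 N at 0.52 rad, and from 5 to 9 N at about 0.8 rad. It was rising again, from 5 to 8 N, at 1.04 rad, which is the fourth notch. The fifth click was never approached.

**Last checks:**
- **Lever:** at 1.04 rad by position and 1.045 rad by tool yaw, not moving.
- **Hold:** about 7 to 8 N at the knob, with the fingers closed on it.
- **Clamp:** the pictures show the notebook upright between the jaws. I saw the clamp but could not measure its force.
- **Other things:** those in the last views looked undisturbed. The grey book, mug, stapler and tape were not fully checked at the end.

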